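# Set the moisture absorber in the gear box and shut the lid

## Task

Put the moisture absorber to work in the climbing-gear box: first lay the drip tray flat on the floor of the box's open half and let go of it, then stand the absorber tub on the tray, centred and square inside its rim. Keep the tub upright throughout and set both pieces down rather than dropping them. Then slide the box's lid by its bar handle all the way shut against the end frame without slamming it, and leave the other gear on the shelf where it lies.

Things in the scene. Friction and masses are not known exactly. Their poses are not given: they have to be found in the camera images.
- tray_center (a point): Drip tray: light grey plastic rectangular dish, loose, about 90 g: 124 mm long (its x), 64 mm wide (y), 12 mm high; flat floor and upright rim 3 mm thick, so 118 x 58 mm inside the rim. Starts flat on the shelf. The point is its centre, half-way up (6 mm above its underside); z up.
- tub_center (a point): Absorber tub: closed white plastic box, flat upright sides, 102 mm long (x), 46 wide (y), 50 high, the top 6 mm a slightly narrower grey slotted cap; about 280 g, loose, ends alike. Starts upright on the shelf. The point is its centre, 25 mm above its underside; z up. In the tray it stands 22 mm above the tray's point, with the rim 6 mm off its long sides and 9 mm up them: keep fingertips above that.
- gear_box: Gear box: low plywood box fixed to the shelf, 216 mm (x) by 404 mm (y), 5 mm floor, 8 mm walls, a 33 mm high divider at its middle. Its -y half is under a fixed clear sheet with carabiners below it; its +y half is open and empty. Origin: centre of its underside; z up. The x walls are 70 mm high with track lips to 80 mm; the end frames (y walls) are 80 mm high.
- bay (a point): Centre of the inner floor of the gear box's open half (5 mm above the shelf, 99 mm from the box's centre in its +y), with the box's axes. The open half is 200 mm (x) by 190 mm (y) inside. When shut, the lid's underside lies 66 mm above this floor.
- lid (a joint): Lid of the gear box: clear sheet with aluminium edges, 206 mm (x) by 200 mm (y), 5 mm thick, sliding along the box's y axis. Value in m: 0 = shut over the open half against the +y end frame, growing as it slides in the box's -y direction to 0.186 = fully open over the covered half. Starts at 0.165 or more, so up to 25 mm of the opening can be covered. It stays where left; about 2 N slides it.
- lid_handle (a point): Bar handle on top of the lid, dark steel, along the box's x axis: 104 mm long, 12 mm wide (y), 10 mm high, its underside 13 mm above the lid's sheet, on two posts 80 mm apart, as wide as the bar. The point is the bar's centre (94 mm above the shelf, 18 mm above the sheet's top), with the box's axes. It lies 60 mm behind the lid's leading (+y) edge and moves with the lid.
- battery_case: Bystander: grey plastic battery case with its hinged lid closed, 80 x 116 x 34 mm, loose on the shelf; origin at the centre of its underside.
- headlamp: Bystander: black plastic headlamp without its strap, about 55 x 78 x 45 mm, loose on the shelf; origin at the underside.
- belay_device: Bystander: steel tube-type belay device with a wire loop, about 85 x 58 x 30 mm, loose on the shelf; origin at the underside of its body.
Mind the look-alikes: they are no part of the job. Several things look just like the part that bears tray_center: the one meant starts farthest to the robot's right.

How it is judged:
By the outcome, as a careful person would: the job done as asked, in the order asked, and still so for the second after the job is handed in, with the robot touching nothing.
It also fails if it takes over 67 s, if anything falls off the work surface, if the arm or the gripper's body presses on something with over 40 N, if the wrist force passes 120 N, or if a joint passes its speed limit or range.

## Robot

A 6-joint arm with a two-finger parallel gripper is mounted at the origin on the work surface. World frame = base frame: x ahead of the robot, y to its left, z up, the work surface at z = 0. Lengths are in m, angles in rad, forces in N, time in s.
With the tool pointing down it reaches from about 0.375 to 0.975 m from the base axis. Payload 3.8 kg.
Tool frame: the origin (TCP) lies midway between the tips of the shut fingers; the grasp point (between the pads) lies 19 mm behind it; z points along the fingers, y is the direction in which the jaws open and shut (so a half turn about z gives the same grasp; the last joint's range is limited). The gripper opens to 85 mm and grips with 20 to 120 N. Pads are 22 mm wide; open, the fingers measure 114 mm over their backs; the gripper's body (76 mm by 85 mm) begins 54 mm behind the grasp point. The pads swing forward as they close: fully open they stand 13 mm farther back than shut.
Start: joints at [1.094, 0.264, 1.604, -0, 1.274, -0.037], TCP at [0.287, 0.611, 0.231] pointing down, gripper open.
Joint ranges: [-2.63, 2.63], [-0.94, 2.18], [0.31, 2.57], [-1.31, 4.45], [0, 2.66], [-2.55, 2.55]. Speed limits (rad/s): [2.57, 2.57, 3.14, 3.14, 3.14, 3.14].

## Interface

Orientations are given as a rotation vector (axis times angle).
In Python, from workcell import bot gives the robot as it stands. The module is installed in compiled form; this text tells all that it offers.
- The arm moves only by the tool play_rows, never from a script. Its argument "series" is a list of rows, each an object with "translation": the shift along the tool's x, y, z in m, a list of three; "spin": the turn about the tool's z in units of 5 degrees (1.0 is 5 degrees). In form: [{"translation": [dx, dy, dz], "spin": spin}, ...]. A call has 1 to 5 rows; each row shifts and turns the commanded pose from where the row before left it, along the tool's axes as they then stand; what a row does not reach is not made up. A row lasts 1/10 s, in which the tool goes at most 50 mm and 8.59 degrees, less where a joint would pass 70% of its speed; a pose out of reach is approached as far as the arm can. A call is refused whole if a number of a shift passes 0.05 or a number of a turn 1, either way. A call with a gripper value outside its range is refused whole. "jaw" is the gripper's target within -1 to 1 (fully open at 1, half-way at 0, shut at -1), set as the call begins (left out, the last holds). The fingers move at their own pace and stop on an object; "force" is the grip in N (left out, the last holds). Time passes only in rows, so rows that do not move let the fingers close. It gives the time, the measured TCP pose, the force and the opening at its end, in the units of the state.
- bot.read_state(): the state, without advancing time (a new reading comes with each control period).
- bot.read_camera(name): name is "scene" or "top"; returns the picture (480x640x3 uint8, blue, green, red); there is no depth.
- bot.get_calibration(name): a dict with "fov_y" (degrees; the focal length in pixels is half the picture's height over the tangent of half this angle, whatever the lens; pixels are square), "cx", "cy" (the principal point, pixels), "k1" (the pictures are not rectified: a ray, as slopes to the right and down, at radius r is drawn at 1 + k1 r^2 times it, then the intrinsics apply), "R" (3x3) and "t" (3): a world point X has camera coordinates R X + t. Camera axes: x right, y down, z forward; pixel columns grow to the right and rows downward; lengths in m; the calibration is good to about 2 mm. A picture is of the moment at which its call begins. get_calibration takes no time and is no camera call.
- bot.finish_job(): hands the job in, once; it reports no verdict.
The state is a dict: "time": time; "q": joint angles; "joint_vel": joint speeds; "joint_torque": joint torques, N m; "tool_pos": TCP position; "tcp_rot": TCP orientation; "wrist_force": force on the tool from outside, world axes, zero at the start; "torque": the same for the moment, N m; "width": opening from 0.0 (shut) to 1.0 (fully open).
Only numpy, scipy, OpenCV 4.12 (cv2) and the standard library are available. Lean on these libraries where they do the work, as an engineer would, in place of code of your own. Each camera call takes 0.05 s, during which the arm holds its last target. There are 200 camera calls.

## Working session

There is one attempt and no reset: what is moved stays moved. The work goes in short steps, Python scripts to look and compute and a tool call to move; the robot and the scene stay as the last step left them, time stands still between calls to the robot, and variables do not carry over. Pictures are saved under pics/ and viewed, about 8 in all and at most 12, crops included, and the job is handed in when it is done.

Besides the shell and the picture viewer there is one more tool, called after "Request:" as name(argument=value, ...) on one line, values as JSON. play_rows: Moves the arm, as the interface text tells. Its arguments: {"type":"object","properties":{"series":{"type":"array","items":{"type":"object","properties":{"translation":{"type":"array","items":{"type":"number"}},"spin":{"type":"number"}}}},"jaw":{"type":"number"},"force":{"type":"number"}},"required":["series"]}

```bash
mkdir -p pics; cat > h.py <<'E'
import numpy as np, cv2
from workcell import bot
def cast(name,uv,z):
    c=bot.get_calibration(name);f=240/np.tan(np.radians(c['fov_y']/2))
    K=np.array([[f,0,c['cx']],[0,f,c['cy']],[0,0,1.]])
    n=cv2.undistortPoints(np.array(uv,float).reshape(-1,1,2),K,np.array([c['k1'],0,0,0.]),None,None).reshape(-1,2)
    R=np.array(c['R']);t=np.array(c['t']);o=-R.T@t
    d=np.c_[n,np.ones(len(n))]@R
    return o+d*((z-o[2])/d[:,2])[:,None]
def proj(name,X):
    c=bot.get_calibration(name);f=240/np.tan(np.radians(c['fov_y']/2))
    K=np.array([[f,0,c['cx']],[0,f,c['cy']],[0,0,1.]])
    R=np.array(c['R']);r=cv2.Rodrigues(R)[0]
    return cv2.projectPoints(np.array(X,float).reshape(-1,1,3),r,np.array(c['t'],float),K,np.array([c['k1'],0,0,0.]))[0].reshape(-1,2)
E
python3 - <<'E'
from h import *
for n in('scene','top'):
    cv2.imwrite(f'pics/{n}0.png',bot.read_camera(n)); c=bot.get_calibration(n)
    print(n,c['fov_y'],c['k1'],-np.array(c['R']).T@np.array(c['t']),np.array(c['R']).round(2).tolist())
s=bot.read_state();print(s)
E
```

```text
scene 53.400645369257134 -0.058413565494164835 [ 0.75304425 -0.3400983   0.8368418 ] [[0.89, 0.46, -0.01], [0.36, -0.72, -0.6], [-0.28, 0.53, -0.8]]
top 47.02844062838635 0.03925733685653731 [0.38985025 0.15486119 1.3352921 ] [[0.03, -1.0, 0.01], [-1.0, -0.03, -0.09], [0.09, -0.0, -1.0]]
{'time': 0.1, 'q': array([ 1.09407149e+00,  2.64699494e-01,  1.60528360e+00,  2.42088674e-05,
        1.27370559e+00, -3.68864792e-02]), 'joint_vel': array([ 2.40653923e-03, -1.50136955e-03, -2.25692761e-03,  7.04331835e-04,
       -4.85925781e-04,  1.33936388e-05]), 'joint_torque': array([ 1.50470627e-03, -5.16709971e+01, -3.68592381e+01, -3.94247979e-05,
        6.35622549e-03,  6.65502716e-05]), 'tool_pos': array([0.28708211, 0.61015152, 0.23004699]), 'tcp_rot': array([-0.68523032, -3.06538226,  0.00317467]), 'wrist_force': array([ 0.15766352, -0.61162624,  0.11685527]), 'torque': array([-0.02008025,  0.00984906, -0.03745565]), 'width': 1.0057474605988168}
```

View pics/top0.png

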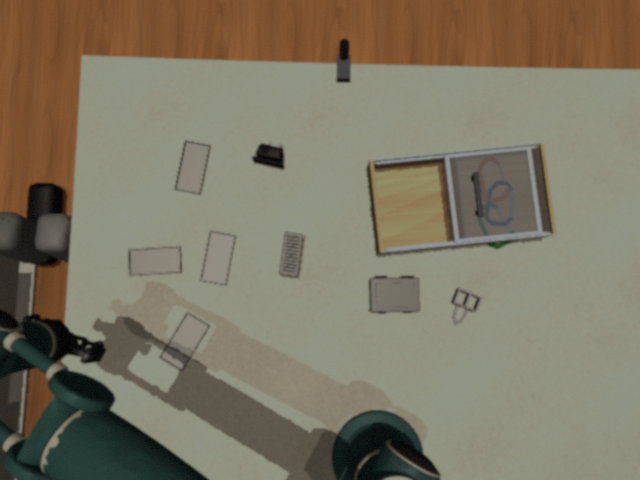

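View pics/scene0.png

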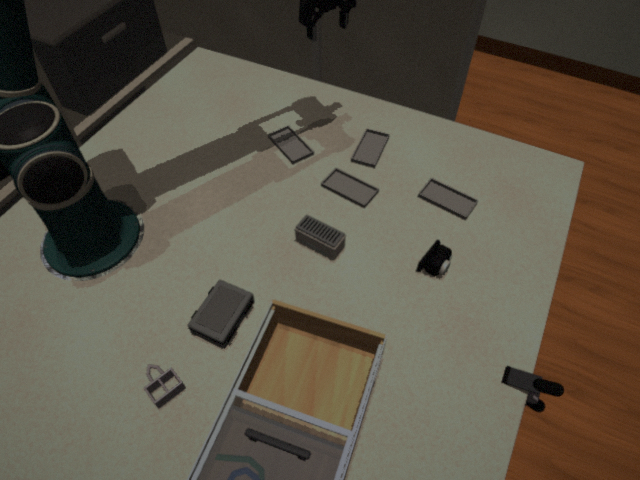

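The top view shows four trays at (193,167), (155,261), (218,258) and (185,340). The robot's right is −y, which is image right, so (218,258) should be the one meant. The tub is at (291,255), the box's open half at (412,205) and the lid bar at about (477,198). The scene view shows the same trays, with the bar at (278,444). I'll measure these now and confirm the tray in a crop.

```bash
python3 - <<'E'
from h import *
im=cv2.imread('pics/top0.png')
def seg(c,r,z,name):
    x0,y0=c[0]-r,c[1]-r
    lab=cv2.cvtColor(cv2.resize(im[y0:c[1]+r,x0:c[0]+r],None,fx=4,fy=4,interpolation=cv2.INTER_CUBIC),cv2.COLOR_BGR2LAB).astype(float)
    bg=np.median(lab[:20].reshape(-1,3),0)
    m=(np.linalg.norm(lab-bg,axis=2)>14).astype(np.uint8)
    m=cv2.morphologyEx(m,cv2.MORPH_CLOSE,np.ones((9,9)))
    cs=max(cv2.findContours(m,0,2)[0],key=cv2.contourArea)
    p=(cs.reshape(-1,2)+.5)/4-.5+[x0,y0]
    X=cast('top',p,z)[:,:2]
    b=cv2.minAreaRect((X*1000).astype(np.float32))
    print(name,np.round(b[0],1),np.round(b[1],1),round(b[2],1)); return cv2.boxPoints(b)/1000
for c in[(193,167),(155,261),(218,258),(185,340)]: B=seg(c,37,.012,'tray%s'%(c,))
seg((291,255),32,.05,'tub')
seg((291,255),32,.0,'tub z0')
# box corner candidates at z=.08
print(cast('top',[(370,162),(543,145),(552,234),(378,254),(477,198)],.08).round(4))
a=cv2.resize(im[215:300,115:315],None,fx=4,fy=4,interpolation=cv2.INTER_CUBIC)
b=cv2.resize(im[130:265,355:565],None,fx=3.8,fy=3.8,interpolation=cv2.INTER_CUBIC)[:, :800]
cv2.imwrite('pics/c1.png',a); 
s=cv2.imread('pics/scene0.png')
cv2.imwrite('pics/c2.png',b)
E
```

```text
tray(193, 167) [673.9 460.5] [ 70.8 128.8] 80.9
tray(155, 261) [444.5 539.7] [ 69.5 131.7] 5.3
tray(218, 258) [455.9 390. ] [ 69.5 128.1] 81.4
tray(185, 340) [253.2 468.8] [161.9 153. ] 3.3
tub [464.7 211.5] [ 54.3 109. ] 84.4
tub z0 [467.6 213.7] [ 56.4 113.2] 84.4
[[ 0.6827  0.0358  0.08  ]
 [ 0.7325 -0.3619  0.08  ]
 [ 0.5267 -0.3808  0.08  ]
 [ 0.4702  0.0136  0.08  ]
 [ 0.6051 -0.2111  0.08  ]]
```

View pics/c1.png

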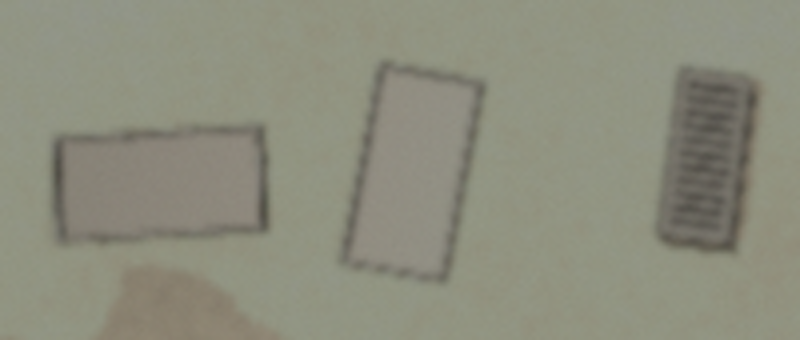

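View pics/c2.png

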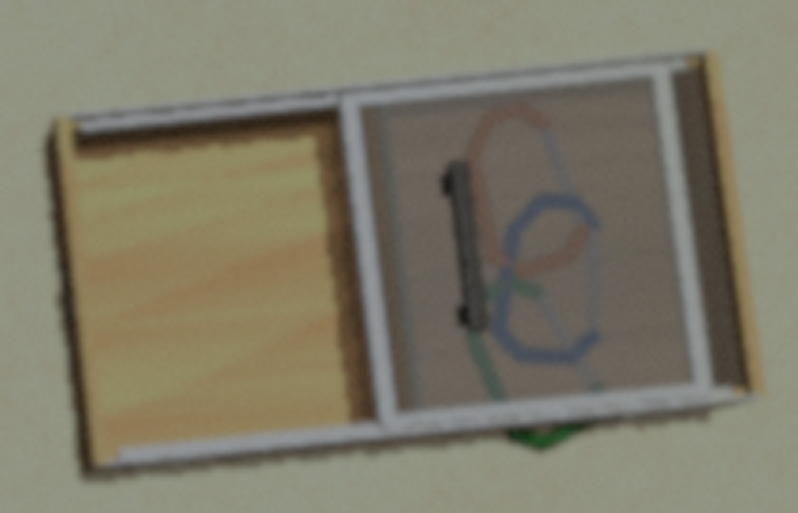

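The crop confirms it: the middle tray at top-view (218,258) has y = 0.390, against 0.460, about 0.47 and 0.540 for the others, so it is farthest right. In the box crop the outer frame corners are at crop (57,118), (717,52), (763,392) and (85,468), and the bar ends are near (460,160) and (480,330). Next I fit the box pose and plan the first move.

```bash
cat >> h.py <<'E'
from scipy.spatial.transform import Rotation as Ro
def go(x,y,z,yaw,s=None):
    "yaw: desired direction (deg) of tool y, mod 180; prints spin units, then shift in tool axes after the spin"
    s=s or bot.read_state();R=Ro.from_rotvec(s['tcp_rot']).as_matrix()
    cur=np.degrees(np.arctan2(R[1,1],R[0,1]));d=(yaw-cur+90)%180-90
    R2=Ro.from_euler('z',d,degrees=True).as_matrix()@R
    e=np.array([x,y,z])-s['tool_pos']
    print('t%.2f'%s['time'],'tcp',s['tool_pos'].round(4),'yaw %.1f'%cur,'spin %.2f'%(-d/5),'shift',(R2.T@e).round(4),'pre-spin',(R.T@e).round(4),'F',s['wrist_force'].round(1),'w %.3f'%s['width'],'tilt',R[:2,2].round(3),'q6 %.2f'%s['q'][5])
E
python3 - <<'E'
from h import *
c=np.array([(57,118),(717,52),(763,392),(85,468)])/3.8+[355,130]-.4
P=cast('top',c,.08)[:,:2];print(P.round(4))
ideal=np.array([[.108,.202],[.108,-.202],[-.108,-.202],[-.108,.202]])
M,_=cv2.estimateAffinePartial2D(ideal,P);s=np.hypot(M[0,0],M[1,0]);yaw=np.degrees(np.arctan2(M[1,0],M[0,0]))
print('box',M[:,2],'yaw',yaw,'scale',s,(np.c_[ideal,np.ones(4)]@M.T-P).round(4).tolist())
r=np.radians(yaw);Rb=np.array([[np.cos(r),-np.sin(r)],[np.sin(r),np.cos(r)]])
print('bay',M[:,2]+Rb@[0,.099])
h=cast('top',np.array([(460,160),(480,330)])/3.8+[355,130]-.4,.099)[:,:2];print('bar',h,h.mean(0),'in box',(h.mean(0)-M[:,2])@Rb)
go(.456,.390,.10,81.4)
E
```

```text
[[ 0.6859  0.0368]
 [ 0.7366 -0.3626]
 [ 0.5297 -0.3885]
 [ 0.473   0.016 ]]Traceback (most recent call last):
  File "<stdin>", line 5, in <module>
cv2.error: OpenCV(4.12.0) /io/opencv/modules/calib3d/src/ptsetreg.cpp:1108: error: (-215:Assertion failed) count >= 0 && to.checkVector(2) == count in function 'estimateAffinePartial2D'
```

```bash
python3 - <<'E'
from h import *
c=np.array([(57,118),(717,52),(763,392),(85,468)])/3.8+[355,130]-.4
P=cast('top',c,.08)[:,:2]
I=np.array([[.108,.202],[.108,-.202],[-.108,-.202],[-.108,.202]])
R,_=Ro.align_vectors(np.c_[P-P.mean(0),np.zeros(4)],np.c_[I,np.zeros(4)])
yaw=R.as_euler('zyx',degrees=True)[0];o=P.mean(0);Rb=R.as_matrix()[:2,:2]
print('box',o,'yaw',yaw,(I@Rb.T+o-P).round(4).tolist())
print('bay',o+Rb@[0,.099])
h=cast('top',np.array([(460,160),(480,330)])/3.8+[355,130]-.4,.099)[:,:2];print('bar',h,h.mean(0),'in box',(h.mean(0)-o)@Rb)
go(.456,.390,.10,81.4)
E
```

```text
box [ 0.60627859 -0.17456264] yaw 7.336757814711703 [[0.0017, 0.0028], [0.0026, 0.0014], [-0.0048, -0.0002], [0.0004, -0.004]]
bay [ 0.5936362  -0.07637318]
bar [[ 0.66210009 -0.20231908]
 [ 0.56011279 -0.21444551]] [ 0.61110644 -0.2083823 ] in box [ 0.00046953 -0.03415928]
t0.10 tcp [0.2871 0.6102 0.23  ] yaw 64.8 spin -3.32 shift [-0.2    -0.1921  0.1304] pre-spin [-0.2466 -0.127   0.1303] F [ 0.2 -0.6  0.1] w 1.006 tilt [-0.001 -0.002] q6 -0.04
```

Request:
play_rows(series=[{"translation": [0, 0, 0.02], "spin": -0.83}, {"translation": [0, 0, 0.03], "spin": -0.83}, {"translation": [0, 0, 0.03], "spin": -0.83}, {"translation": [0, 0, 0.02], "spin": -0.83}], jaw=0.72, force=30)

```text
time: 0.5
tool_pos: [0.2865, 0.6091, 0.128]
tcp_rot: [-0.231, -3.131, 0.006]
wrist_force: [0.2, 0.2, 1.1]
width: 0.863
```

Request:
play_rows(series=[{"translation": [-0.028, -0.027, 0], "spin": 0}, {"translation": [-0.03, -0.029, 0], "spin": 0}, {"translation": [-0.03, -0.029, 0], "spin": 0}, {"translation": [-0.03, -0.029, 0], "spin": 0}, {"translation": [-0.03, -0.029, 0], "spin": 0}])

```text
time: 1.0
tool_pos: [0.4127, 0.4456, 0.1307]
tcp_rot: [-0.235, -3.132, 0.001]
wrist_force: [0.3, 0.2, 0.4]
width: 0.858
```

Request:
play_rows(series=[{"translation": [-0.03, -0.029, 0], "spin": 0}, {"translation": [-0.02, -0.02, 0], "spin": 0}, {"translation": [0, 0, 0], "spin": 0}, {"translation": [0, 0, 0], "spin": 0}])

```text
time: 1.4
tool_pos: [0.4545, 0.3907, 0.1309]
tcp_rot: [-0.238, -3.132, 0.0]
wrist_force: [-0.8, 0.1, 0.2]
width: 0.861
```

```bash
python3 -c "
from h import *
go(.456,.390,.03,81.4)"
```

```text
t1.40 tcp [0.4545 0.3907 0.1309] yaw 81.3 spin -0.02 shift [-0.0017 -0.0005  0.1009] pre-spin [-0.0017 -0.0004  0.1009] F [-0.8  0.1  0.2] w 0.861 tilt [-0.001 -0.   ] q6 -0.75
```

Request:
play_rows(series=[{"translation": [-0.002, -0.0005, 0.035], "spin": 0}, {"translation": [0, 0, 0.035], "spin": 0}, {"translation": [0, 0, 0.03], "spin": 0}, {"translation": [0, 0, 0.02], "spin": 0}, {"translation": [0, 0, 0.006], "spin": 0}])

```text
time: 1.9
tool_pos: [0.4533, 0.3901, 0.002]
tcp_rot: [-0.233, -3.128, 0.006]
wrist_force: [-0.4, -0.6, 0.8]
width: 0.863
```

Request:
play_rows(series=[{"translation": [0, 0, 0.006], "spin": 0}, {"translation": [0, 0, 0], "spin": 0}])

```text
time: 2.1
tool_pos: [0.4561, 0.3912, -0.0006]
tcp_rot: [0.234, 3.133, 0.0]
wrist_force: [-0.1, -1.1, -1.3]
width: 0.861
```

```bash
python3 -c "
from h import *
go(.456,.390,-.002,81.4)
im=bot.read_camera('scene')
p=proj('scene',[[.456,.39,.02]])[0].astype(int);print(p)
cv2.imwrite('pics/s1.png',cv2.resize(im[max(p[1]-70,0):p[1]+70,p[0]-90:p[0]+90],None,fx=4,fy=4))"
```

```text
t2.10 tcp [ 0.4561  0.3912 -0.0006] yaw 81.5 spin 0.01 shift [-0.0001 -0.0012  0.0014] pre-spin [-0.0001 -0.0012  0.0014] F [-0.1 -1.1 -1.3] w 0.861 tilt [0. 0.] q6 -0.75
[349 183]
```

View pics/s1.png

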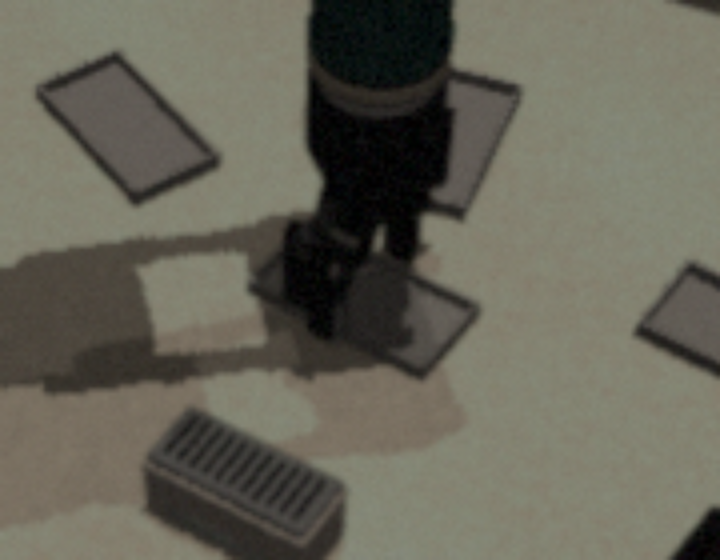

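The fingers straddle the tray: the near finger at crop (320,290) is outside the near rim. Close and lift.

Request:
play_rows(series=[{"translation": [0, 0, 0.001], "spin": 0}, {"translation": [0, 0, 0], "spin": 0}, {"translation": [0, 0, 0], "spin": 0}, {"translation": [0, 0, 0], "spin": 0}, {"translation": [0, 0, 0], "spin": 0}], jaw=-0.2, force=30)

```text
time: 2.65
tool_pos: [0.4574, 0.3916, 0.0002]
tcp_rot: [0.236, 3.131, 0.004]
wrist_force: [-2.1, 0.2, 6.6]
width: 0.737
```

Request:
play_rows(series=[{"translation": [0, 0, -0.01], "spin": 0}, {"translation": [0, 0, -0.02], "spin": 0}, {"translation": [0, 0, -0.03], "spin": 0}, {"translation": [0, 0, -0.04], "spin": 0}, {"translation": [0, 0, -0.04], "spin": 0}])

```text
time: 3.15
tool_pos: [0.4559, 0.3899, 0.1395]
tcp_rot: [-0.236, -3.132, 0.001]
wrist_force: [0.1, 0.8, 0.0]
width: 0.734
```

Request:
play_rows(series=[{"translation": [0, 0, -0.03], "spin": 0}, {"translation": [0, 0, 0], "spin": 0}, {"translation": [0, 0, 0], "spin": 0}])

```text
time: 3.45
tool_pos: [0.4568, 0.3907, 0.1696]
tcp_rot: [0.236, 3.131, 0.002]
wrist_force: [-0.5, 0.2, -2.0]
width: 0.736
```

```bash
python3 -c "
from h import *
go(.5936,-.0764,.16,97.2)
s=bot.read_camera('scene');t=bot.read_camera('top')
p=proj('scene',[bot.read_state()['tool_pos']])[0].astype(int);q=proj('top',[bot.read_state()['tool_pos']])[0].astype(int)
print(p,q)
f=lambda im,p:cv2.resize(im[max(p[1]-75,0):max(p[1]-75,0)+150,p[0]-70:p[0]+70],(400,430))
cv2.imwrite('pics/s2.png',np.hstack([f(s,p),f(t,q)]))"
```

```text
t3.45 tcp [0.4568 0.3907 0.1696] yaw 81.4 spin -3.16 shift [-0.0772 -0.4806  0.0089] pre-spin [-0.2052 -0.4414  0.0092] F [-0.5  0.2 -2. ] w 0.736 tilt [0.002 0.001] q6 -0.75
[351 135] [205 253]
```

View pics/s2.png

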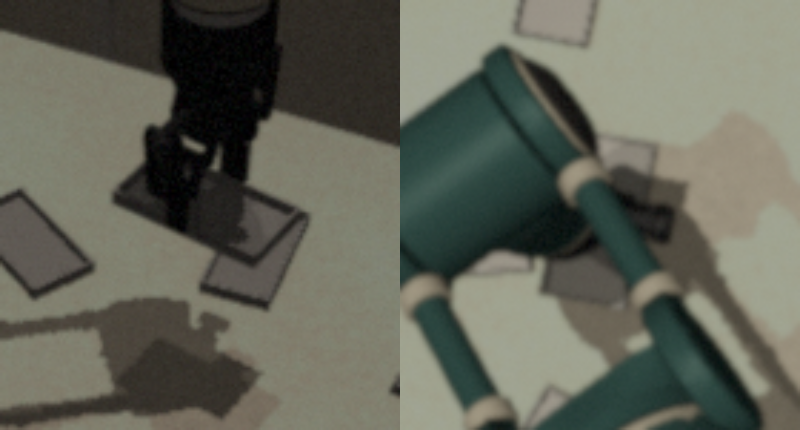

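The tray is held level in the scene crop at about (210,210), with opening 62.6 mm. Now carry it over the bay.

Request:
play_rows(series=[{"translation": [0, 0, 0], "spin": -0.79}, {"translation": [0, 0, 0], "spin": -0.79}, {"translation": [0, 0, 0], "spin": -0.79}, {"translation": [0, 0, 0], "spin": -0.79}, {"translation": [-0.003, -0.02, 0], "spin": 0}])

```text
time: 4.05
tool_pos: [0.4602, 0.3715, 0.1656]
tcp_rot: [0.202, -3.131, 0.002]
wrist_force: [0.7, 0.1, -1.2]
width: 0.736
```

Request:
play_rows(series=[{"translation": [-0.006, -0.035, 0], "spin": 0}, {"translation": [-0.006, -0.04, 0], "spin": 0}, {"translation": [-0.006, -0.04, 0], "spin": 0}, {"translation": [-0.006, -0.04, 0], "spin": 0}, {"translation": [-0.006, -0.04, 0], "spin": 0}])

```text
time: 4.55
tool_pos: [0.5146, 0.1794, 0.1658]
tcp_rot: [0.197, -3.131, 0.002]
wrist_force: [1.1, -0.3, -0.9]
width: 0.739
```

Request:
play_rows(series=[{"translation": [-0.006, -0.04, 0], "spin": 0}, {"translation": [-0.006, -0.04, 0], "spin": 0}, {"translation": [-0.006, -0.04, 0], "spin": 0}, {"translation": [-0.006, -0.04, 0], "spin": 0}, {"translation": [-0.006, -0.04, 0], "spin": 0}])

```text
time: 5.05
tool_pos: [0.5694, -0.0149, 0.1657]
tcp_rot: [0.197, -3.131, -0.001]
wrist_force: [0.9, -0.1, -1.1]
width: 0.737
```

Request:
play_rows(series=[{"translation": [-0.006, -0.03, 0], "spin": 0}, {"translation": [-0.004, -0.02, 0], "spin": 0}, {"translation": [0, 0, 0], "spin": 0}, {"translation": [0, 0, 0], "spin": 0}])

```text
time: 5.45
tool_pos: [0.5857, -0.0616, 0.1661]
tcp_rot: [0.195, -3.132, -0.002]
wrist_force: [-0.6, 0.9, -1.3]
width: 0.733
```

```bash
python3 -c "
from h import *
go(.5936,-.0764,.02,97.2)
s=bot.read_camera('scene')
cv2.imwrite('pics/s3.png',cv2.resize(s[200:480,160:440],None,fx=2.1,fy=2.1))"
```

```text
t5.45 tcp [ 0.5857 -0.0616  0.1661] yaw 97.1 spin -0.02 shift [-0.0066 -0.0159  0.1461] pre-spin [-0.0066 -0.0159  0.1461] F [-0.6  0.9 -1.3] w 0.733 tilt [-0.004  0.001] q6 -1.84
```

View pics/s3.png

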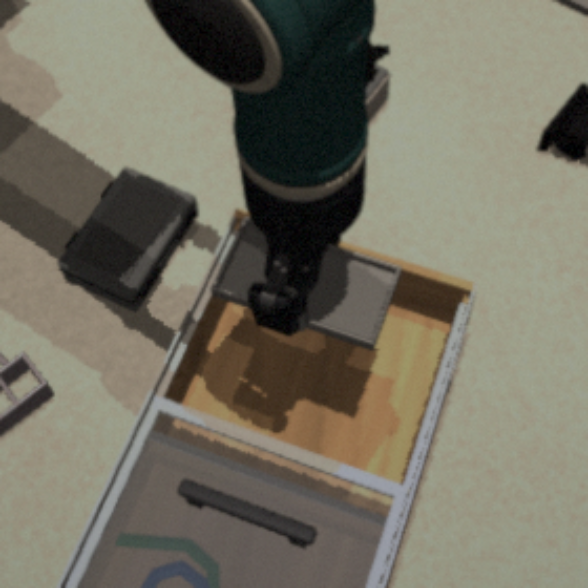

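The tray is over the open half and square to it. Descend.

Request:
play_rows(series=[{"translation": [-0.0065, -0.016, 0.01], "spin": 0}, {"translation": [0, 0, 0.03], "spin": 0}, {"translation": [0, 0, 0.03], "spin": 0}, {"translation": [0, 0, 0.03], "spin": 0}, {"translation": [0, 0, 0.02], "spin": 0}])

```text
time: 6.0
tool_pos: [0.5938, -0.076, 0.045]
tcp_rot: [0.199, -3.132, -0.001]
wrist_force: [-0.3, -0.3, -2.2]
width: 0.735
```

Request:
play_rows(series=[{"translation": [0, 0, 0.015], "spin": 0}, {"translation": [0, 0, 0.01], "spin": 0}, {"translation": [0, 0, 0], "spin": 0}, {"translation": [0, 0, 0], "spin": 0}])

```text
time: 6.4
tool_pos: [0.5962, -0.0767, 0.0239]
tcp_rot: [-0.198, 3.134, -0.0]
wrist_force: [-0.4, -0.2, -1.5]
width: 0.735
```

```bash
python3 -c "
from h import *
go(.5936,-.0764,.006,97.2)"
```

```text
t6.40 tcp [ 0.5962 -0.0767  0.0239] yaw 97.2 spin 0.00 shift [0.0026 0.0007 0.0179] pre-spin [0.0026 0.0007 0.0179] F [-0.4 -0.2 -1.5] w 0.735 tilt [ 0.001 -0.   ] q6 -1.87
```

Now lower slowly and watch the force.

Request:
play_rows(series=[{"translation": [0.001, 0.0005, 0.006], "spin": 0}, {"translation": [0.001, 0, 0.005], "spin": 0}, {"translation": [0, 0, 0.003], "spin": 0}, {"translation": [0, 0, 0], "spin": 0}])

```text
time: 6.8
tool_pos: [0.593, -0.0764, 0.0088]
tcp_rot: [0.197, -3.135, -0.0]
wrist_force: [-0.3, 0.5, -1.1]
width: 0.733
```

Request:
play_rows(series=[{"translation": [0, 0, 0.002], "spin": 0}, {"translation": [0, 0, 0], "spin": 0}])

```text
time: 7.0
tool_pos: [0.5934, -0.0765, 0.0072]
tcp_rot: [0.197, -3.135, 0.0]
wrist_force: [-0.6, 0.3, -1.2]
width: 0.738
```

Request:
play_rows(series=[{"translation": [0, 0, 0.001], "spin": 0}, {"translation": [0, 0, 0], "spin": 0}])

```text
time: 7.2
tool_pos: [0.5935, -0.0765, 0.0062]
tcp_rot: [0.197, -3.135, -0.0]
wrist_force: [-0.2, 0.4, -0.9]
width: 0.739
```

Request:
play_rows(series=[{"translation": [0, 0, 0.001], "spin": 0}, {"translation": [0, 0, 0], "spin": 0}])

```text
time: 7.4
tool_pos: [0.5937, -0.0765, 0.0054]
tcp_rot: [-0.197, 3.135, -0.0]
wrist_force: [-0.1, 0.4, -1.1]
width: 0.739
```

Request:
play_rows(series=[{"translation": [0, 0, 0.001], "spin": 0}, {"translation": [0, 0, 0], "spin": 0}])

```text
time: 7.6
tool_pos: [0.5937, -0.0765, 0.0053]
tcp_rot: [-0.197, 3.135, 0.0]
wrist_force: [-2.7, 0.2, 5.7]
width: 0.734
```

Contact, so release and lift.

Request:
play_rows(series=[{"translation": [0, 0, 0], "spin": 0}, {"translation": [0, 0, 0], "spin": 0}, {"translation": [0, 0, 0], "spin": 0}], jaw=0.9)

```text
time: 7.9
tool_pos: [0.5934, -0.0765, 0.0042]
tcp_rot: [0.197, -3.135, -0.0]
wrist_force: [0.2, 0.4, 0.7]
width: 0.955
```

Request:
play_rows(series=[{"translation": [0, 0, -0.01], "spin": 0}, {"translation": [0, 0, -0.03], "spin": 0}, {"translation": [0, 0, -0.04], "spin": 0}, {"translation": [0, 0, -0.04], "spin": 0}, {"translation": [0, 0, -0.03], "spin": 0}])

```text
time: 8.4
tool_pos: [0.5945, -0.0766, 0.1579]
tcp_rot: [-0.197, 3.132, -0.001]
wrist_force: [0.3, -0.9, 0.0]
width: 0.949
```

```bash
python3 -c "
from h import *
go(.466,.2126,.12,84.4)"
```

```text
t8.40 tcp [ 0.5945 -0.0766  0.1579] yaw 97.2 spin 2.56 shift [0.1563 0.2754 0.0371] pre-spin [0.0914 0.3031 0.0373] F [ 0.3 -0.9  0. ] w 0.949 tilt [ 0.003 -0.001] q6 -1.87
```

Request:
play_rows(series=[{"translation": [0, 0, 0], "spin": 0.85}, {"translation": [0, 0, 0], "spin": 0.85}, {"translation": [0, 0, 0], "spin": 0.85}, {"translation": [0.016, 0.027, 0], "spin": 0}, {"translation": [0.02, 0.035, 0], "spin": 0}])

```text
time: 8.9
tool_pos: [0.5641, -0.0118, 0.1551]
tcp_rot: [0.156, 3.136, -0.0]
wrist_force: [0.6, 0.8, 0.1]
width: 0.944
```

Request:
play_rows(series=[{"translation": [0.02, 0.035, 0], "spin": 0}, {"translation": [0.02, 0.035, 0], "spin": 0}, {"translation": [0.02, 0.035, 0], "spin": 0}, {"translation": [0.02, 0.035, 0], "spin": 0}, {"translation": [0.02, 0.035, 0], "spin": 0}])

```text
time: 9.4
tool_pos: [0.4804, 0.1739, 0.1552]
tcp_rot: [0.152, 3.137, 0.001]
wrist_force: [0.5, -0.5, 0.6]
width: 0.95
```

Request:
play_rows(series=[{"translation": [0.016, 0.03, 0.02], "spin": 0}, {"translation": [0.004, 0.008, 0.01], "spin": 0}, {"translation": [0, 0, 0], "spin": 0}, {"translation": [0, 0, 0], "spin": 0}])

```text
time: 9.8
tool_pos: [0.4651, 0.2118, 0.1245]
tcp_rot: [0.151, 3.138, -0.001]
wrist_force: [-0.9, 0.1, 0.2]
width: 0.95
```

```bash
python3 -c "
from h import *
go(.466,.2126,.022,84.4)
s=bot.read_camera('scene');t=bot.read_camera('top');cv2.imwrite('pics/top4.png',t)
cv2.imwrite('pics/s4.png',np.hstack([cv2.resize(s[160:400,240:400],(400,600)),cv2.resize(t[145:265,360:440],(400,600),interpolation=cv2.INTER_CUBIC)]))"
```

```text
t9.80 tcp [0.4651 0.2118 0.1245] yaw 84.5 spin 0.01 shift [-0.0008  0.001   0.1025] pre-spin [-0.0008  0.001   0.1025] F [-0.9  0.1  0.2] w 0.950 tilt [ 0.    -0.001] q6 -1.09
```

View pics/s4.png

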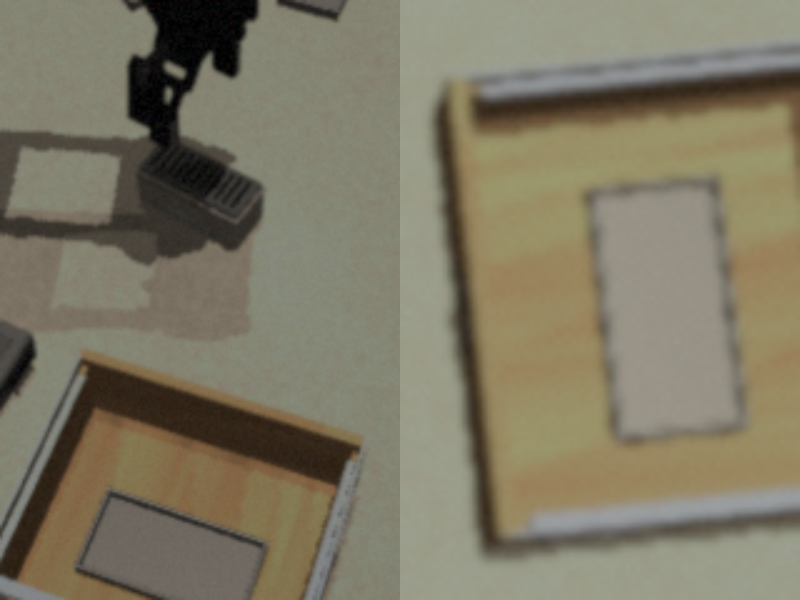

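The tray lies flat and square in the bay, at right-crop centre (665,308). The fingers straddle the tub. Next I grasp the tub, with the tips about 20 mm up, and measure the tray.

Request:
play_rows(series=[{"translation": [-0.001, 0.001, 0.03], "spin": 0}, {"translation": [0, 0, 0.03], "spin": 0}, {"translation": [0, 0, 0.03], "spin": 0}, {"translation": [0, 0, 0.014], "spin": 0}, {"translation": [0, 0, 0], "spin": 0}])

```text
time: 10.4
tool_pos: [0.4647, 0.2117, 0.0186]
tcp_rot: [-0.154, -3.134, 0.003]
wrist_force: [-0.1, 0.1, 0.1]
width: 0.95
```

Request:
play_rows(series=[{"translation": [0, 0, 0], "spin": 0}, {"translation": [0, 0, 0], "spin": 0}, {"translation": [0, 0, 0], "spin": 0}, {"translation": [0, 0, 0], "spin": 0}, {"translation": [0, 0, 0], "spin": 0}], jaw=-0.5, force=35)

```text
time: 10.9
tool_pos: [0.4677, 0.2139, 0.0223]
tcp_rot: [0.152, 3.134, 0.002]
wrist_force: [-0.6, -0.8, 6.0]
width: 0.529
```

```bash
python3 - <<'E'
from h import *
go(.466,.2126,.020,84.4)
im=cv2.imread('pics/top4.png');x0,y0=372,165
a=cv2.resize(im[y0:y0+78,x0:x0+48+20],None,fx=4,fy=4,interpolation=cv2.INTER_CUBIC)
lab=cv2.cvtColor(a,cv2.COLOR_BGR2LAB).astype(float)
m=(lab[:,:,2]-128<10).astype(np.uint8)
m=cv2.morphologyEx(m,cv2.MORPH_OPEN,np.ones((9,9)))
for cs in cv2.findContours(m,0,2)[0]:
    if cv2.contourArea(cs)<3000: continue
    X=cast('top',(cs.reshape(-1,2)+.5)/4-.5+[x0,y0],.017)[:,:2]
    print(cv2.minAreaRect((X*1000).astype(np.float32)))
E
```

```text
t10.90 tcp [0.4677 0.2139 0.0223] yaw 84.5 spin 0.01 shift [ 0.0016 -0.0015  0.0022] pre-spin [ 0.0016 -0.0015  0.0022] F [-0.6 -0.8  6. ] w 0.529 tilt [0.004 0.001] q6 -1.09
((591.7936401367188, -75.75086975097656), (122.2655258178711, 63.102630615234375), 7.226391315460205)
```

Tub gripped at 45 mm opening. The tray measures (0.5918, −0.0758) with yaw 7.2°. Lift and carry.

Request:
play_rows(series=[{"translation": [0, 0, -0.01], "spin": 0}, {"translation": [0, 0, -0.025], "spin": 0}, {"translation": [0, 0, -0.035], "spin": 0}, {"translation": [0, 0, -0.035], "spin": 0}, {"translation": [0, 0, -0.025], "spin": 0}])

```text
time: 11.4
tool_pos: [0.466, 0.2134, 0.1528]
tcp_rot: [0.152, 3.136, 0.001]
wrist_force: [-0.0, -0.1, -2.9]
width: 0.531
```

Request:
play_rows(series=[{"translation": [0, 0, -0.01], "spin": 0}, {"translation": [0, 0, 0], "spin": -0.65}, {"translation": [0, 0, 0], "spin": -0.65}, {"translation": [0, 0, 0], "spin": -0.65}, {"translation": [0, 0, 0], "spin": -0.6}])

```text
time: 11.9
tool_pos: [0.4645, 0.2128, 0.1588]
tcp_rot: [0.201, -3.132, 0.001]
wrist_force: [-0.1, 0.5, -2.1]
width: 0.53
```

```bash
python3 -c "
from h import *
go(.5935,-.0763,.16,97.2)"
```

```text
t11.90 tcp [0.4645 0.2128 0.1588] yaw 97.3 spin 0.03 shift [-0.0917 -0.3029 -0.0012] pre-spin [-0.091  -0.3032 -0.0012] F [-0.1  0.5 -2.1] w 0.530 tilt [-0.003 -0.001] q6 -1.32
```

Request:
play_rows(series=[{"translation": [-0.006, -0.02, 0], "spin": 0}, {"translation": [-0.01, -0.033, 0], "spin": 0}, {"translation": [-0.011, -0.036, 0], "spin": 0}, {"translation": [-0.011, -0.036, 0], "spin": 0}, {"translation": [-0.011, -0.036, 0], "spin": 0}])

```text
time: 12.4
tool_pos: [0.5337, 0.0583, 0.1589]
tcp_rot: [0.198, -3.133, -0.0]
wrist_force: [0.4, 0.6, -2.3]
width: 0.53
```

Request:
play_rows(series=[{"translation": [-0.011, -0.036, 0], "spin": 0}, {"translation": [-0.011, -0.036, 0], "spin": 0}, {"translation": [-0.01, -0.034, 0], "spin": 0}, {"translation": [-0.007, -0.022, 0], "spin": 0}, {"translation": [-0.004, -0.014, 0], "spin": 0}])

```text
time: 12.9
tool_pos: [0.5946, -0.0775, 0.1587]
tcp_rot: [0.195, -3.133, -0.001]
wrist_force: [-0.9, -0.4, -2.4]
width: 0.53
```

Request:
play_rows(series=[{"translation": [0, 0, 0], "spin": 0}, {"translation": [0, 0, 0], "spin": 0}, {"translation": [0, 0, 0], "spin": 0}])

```text
time: 13.2
tool_pos: [0.5943, -0.0746, 0.1598]
tcp_rot: [0.199, -3.134, -0.001]
wrist_force: [-0.1, -0.1, -2.6]
width: 0.531
```

```bash
python3 -c "
from h import *
go(.5935,-.0763,.05,97.2)"
```

```text
t13.20 tcp [ 0.5943 -0.0746  0.1598] yaw 97.3 spin 0.01 shift [ 0.0009 -0.0017  0.1098] pre-spin [ 0.0009 -0.0017  0.1098] F [-0.1 -0.1 -2.6] w 0.531 tilt [-0.001  0.001] q6 -1.86
```

Request:
play_rows(series=[{"translation": [0.001, -0.0015, 0.015], "spin": 0}, {"translation": [0, 0, 0.03], "spin": 0}, {"translation": [0, 0, 0.03], "spin": 0}, {"translation": [0, 0, 0.02], "spin": 0}, {"translation": [0, 0, 0.01], "spin": 0}])

```text
time: 13.7
tool_pos: [0.5915, -0.0762, 0.0517]
tcp_rot: [0.199, -3.13, -0.002]
wrist_force: [0.1, 0.6, -3.1]
width: 0.528
```

Request:
play_rows(series=[{"translation": [0, 0, 0], "spin": 0}, {"translation": [0, 0, 0], "spin": 0}])

```text
time: 13.9
tool_pos: [0.5948, -0.0773, 0.0558]
tcp_rot: [-0.198, 3.135, -0.0]
wrist_force: [1.0, -0.8, -2.2]
width: 0.53
```

```bash
python3 -c "
from h import *
go(.5935,-.0763,.029,97.2)
s=bot.read_camera('scene')
cv2.imwrite('pics/s5.png',cv2.resize(s[290:450,230:390],None,fx=3.75,fy=3.75,interpolation=cv2.INTER_CUBIC))"
```

```text
t13.90 tcp [ 0.5948 -0.0773  0.0558] yaw 97.2 spin 0.01 shift [0.0012 0.0011 0.0268] pre-spin [0.0012 0.0011 0.0268] F [ 1.  -0.8 -2.2] w 0.530 tilt [ 0.001 -0.   ] q6 -1.87
```

View pics/s5.png

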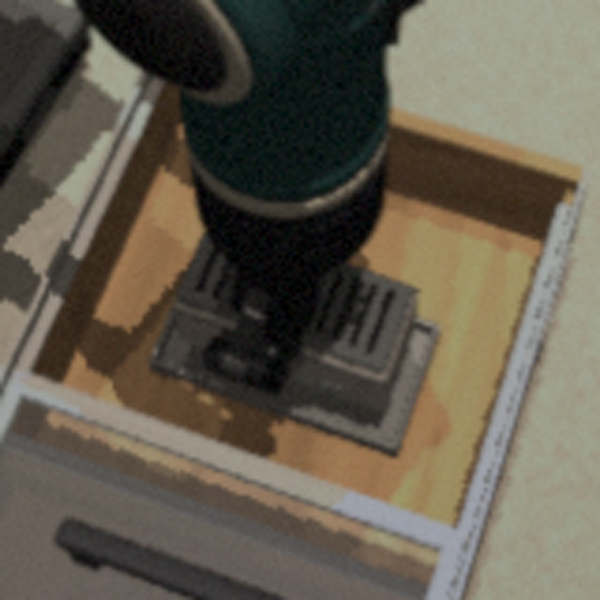

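The tub is upright above the tray. Tray near corners are at (152,365) and (397,452), and tub shoulder near corners at about (175,303) and (393,374). I compare their midpoints along the long axis.

```bash
python3 - <<'E'
from h import *
r=np.radians(7.2);u=np.array([np.cos(r),np.sin(r)])
f=lambda p,z:cast('scene',np.array(p)/3.75+[230,290]-.4,z)[:,:2]
t=f([(152,365),(397,452)],.006);b=f([(175,303),(393,374)],.0335+.044);bb=f([(382,428)],.0335)
for n,X in(('tray',t),('tub shoulder',b),('tub bottom corner',bb)): print(n,((X-[.5935,-.0763])@u).round(4),((X-[.5935,-.0763])@[-u[1],u[0]]).round(4))
E
```

```text
tray [-0.0633  0.0597] [-0.0292 -0.0288]
tub shoulder [-0.0486  0.0529] [-0.0213 -0.0191]
tub bottom corner [0.052] [-0.0292]
```

Request:
play_rows(series=[{"translation": [0.003, 0.0005, 0.008], "spin": 0}, {"translation": [0, 0, 0.007], "spin": 0}, {"translation": [0, 0, 0], "spin": 0}, {"translation": [0, 0, 0], "spin": 0}])

```text
time: 14.35
tool_pos: [0.591, -0.0773, 0.04]
tcp_rot: [0.197, -3.135, -0.0]
wrist_force: [0.5, -0.3, -2.8]
width: 0.533
```

```bash
python3 -c "
from h import *
go(.5915,-.0766,.030,97.2)"
```

```text
t14.35 tcp [ 0.591  -0.0773  0.04  ] yaw 97.2 spin -0.00 shift [-0.0006  0.0007  0.01  ] pre-spin [-0.0006  0.0007  0.01  ] F [ 0.5 -0.3 -2.8] w 0.533 tilt [-0.001  0.   ] q6 -1.87
```

Request:
play_rows(series=[{"translation": [-0.0005, 0.0005, 0.005], "spin": 0}, {"translation": [0, 0, 0.002], "spin": 0}, {"translation": [0, 0, 0], "spin": 0}])

```text
time: 14.65
tool_pos: [0.5914, -0.0767, 0.0328]
tcp_rot: [0.197, -3.134, -0.0]
wrist_force: [0.3, 0.5, -3.6]
width: 0.535
```

Request:
play_rows(series=[{"translation": [0, 0, 0.001], "spin": 0}, {"translation": [0, 0, 0], "spin": 0}])

```text
time: 14.85
tool_pos: [0.5917, -0.0768, 0.0322]
tcp_rot: [0.197, -3.135, -0.0]
wrist_force: [-0.3, -0.0, -2.9]
width: 0.531
```

Request:
play_rows(series=[{"translation": [0, 0, 0.001], "spin": 0}, {"translation": [0, 0, 0], "spin": 0}])

```text
time: 15.05
tool_pos: [0.5917, -0.0768, 0.0312]
tcp_rot: [0.197, -3.135, 0.0]
wrist_force: [0.6, 0.0, -2.5]
width: 0.529
```

Request:
play_rows(series=[{"translation": [0, 0, 0.001], "spin": 0}, {"translation": [0, 0, 0], "spin": 0}])

```text
time: 15.25
tool_pos: [0.5919, -0.0768, 0.0304]
tcp_rot: [-0.197, 3.135, -0.0]
wrist_force: [0.6, -0.7, -2.2]
width: 0.531
```

Request:
play_rows(series=[{"translation": [0, 0, 0.001], "spin": 0}, {"translation": [0, 0, 0], "spin": 0}])

```text
time: 15.45
tool_pos: [0.592, -0.0768, 0.0303]
tcp_rot: [-0.197, 3.135, -0.0]
wrist_force: [-3.5, 0.4, 4.8]
width: 0.524
```

Contact at the expected height. Release, lift and check.

Request:
play_rows(series=[{"translation": [0, 0, 0], "spin": 0}, {"translation": [0, 0, 0], "spin": 0}, {"translation": [0, 0, 0], "spin": 0}, {"translation": [0, 0, 0], "spin": 0}], jaw=0.5)

```text
time: 15.85
tool_pos: [0.5918, -0.0768, 0.0292]
tcp_rot: [-0.197, 3.135, -0.0]
wrist_force: [-0.0, 0.3, 0.4]
width: 0.752
```

Request:
play_rows(series=[{"translation": [0, 0, -0.01], "spin": 0}, {"translation": [0, 0, -0.03], "spin": 0}, {"translation": [0, 0, -0.04], "spin": 0}, {"translation": [0, 0, -0.04], "spin": 0}, {"translation": [0, 0, -0.03], "spin": 0}])

```text
time: 16.35
tool_pos: [0.5928, -0.0769, 0.1831]
tcp_rot: [-0.197, 3.132, -0.001]
wrist_force: [0.1, -0.8, 0.1]
width: 0.746
```

Request:
play_rows(series=[{"translation": [0, -0.04, 0], "spin": 0}, {"translation": [0, -0.045, 0], "spin": 0}, {"translation": [0, -0.03, 0], "spin": 0}, {"translation": [0, -0.012, 0], "spin": 0}, {"translation": [0, 0, 0], "spin": 0}], jaw=-0.2)

```text
time: 16.85
tool_pos: [0.6077, -0.2042, 0.1797]
tcp_rot: [-0.194, 3.135, -0.0]
wrist_force: [0.4, 0.1, -0.1]
width: 0.399
```

```bash
python3 -c "
from h import *
go(.6111,-.2084,.10,97.2)
t=bot.read_camera('top');cv2.imwrite('pics/top6.png',t);s=bot.read_camera('scene');cv2.imwrite('pics/sc6.png',s)
cv2.imwrite('pics/s6.png',np.hstack([cv2.resize(t[150:260,365:455],(360,440),interpolation=cv2.INTER_CUBIC),cv2.resize(s[290:400,230:340],(440,440),interpolation=cv2.INTER_CUBIC)]))"
```

```text
t16.85 tcp [ 0.6077 -0.2042  0.1797] yaw 97.1 spin -0.03 shift [-0.0028 -0.0046  0.0797] pre-spin [-0.0028 -0.0046  0.0797] F [ 0.4  0.1 -0.1] w 0.399 tilt [ 0. -0.] q6 -2.06
```

View pics/s6.png

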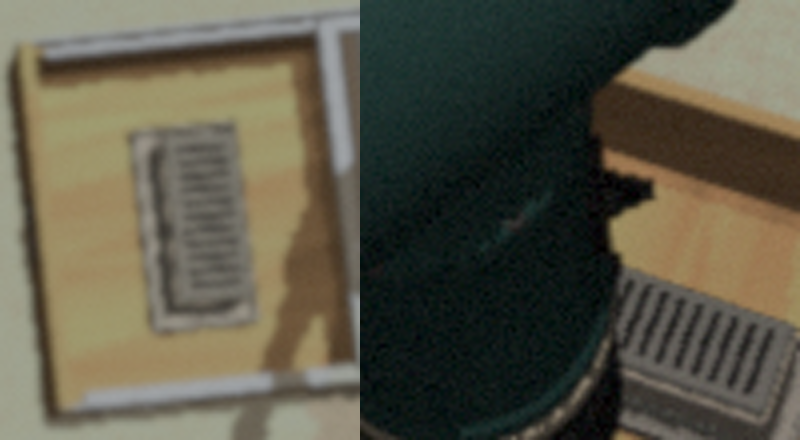

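The tub stands in the tray. In the top crop the tray corners are (130,132), (235,122), (257,322) and (152,332), and the cap centre is near (207,217). A quick check, and then on to the bar.

```bash
python3 - <<'E'
from h import *
im=cv2.imread('pics/top6.png')
tc=cast('top',np.array([(130,132),(235,122),(257,322),(152,332)])/4+[365,150]-.4,.017)[:,:2].mean(0)
# slots: dark ribs on cap -> their bounding box centre
a=cv2.resize(im[150:260,365:455],None,fx=4,fy=4,interpolation=cv2.INTER_CUBIC)
g=cv2.cvtColor(a,cv2.COLOR_BGR2GRAY);m=np.zeros_like(g);m[138:300,176:246]=1
bh=cv2.morphologyEx(g,cv2.MORPH_BLACKHAT,np.ones((13,3)))
k=((bh>14)&(m>0)).astype(np.uint8)
p=cv2.findNonZero(k).reshape(-1,2);r=cv2.minAreaRect(p);print(r)
X=cast('top',p/4+[365,150]-.4,.058)[:,:2];b=cv2.minAreaRect((X*1000).astype(np.float32));print('slots',b,'tray',tc)
r=np.radians(7.2);u=np.array([np.cos(r),np.sin(r)]);d=np.array(b[0])/1000-tc;print(d@u,d@[-u[1],u[0]])
E
```

```text
((209.94882202148438, 223.18492126464844), (158.33079528808594, 39.18380355834961), 82.27816772460938)
slots ((588.0137329101562, -78.14682006835938), (92.80721282958984, 22.880037307739258), 8.256881713867188) tray [ 0.59181892 -0.07572243]
-0.004079036597437773 -0.0019283525376127264
```

Request:
play_rows(series=[{"translation": [-0.003, -0.0045, 0.02], "spin": 0}, {"translation": [0, 0, 0.02], "spin": 0}, {"translation": [0, 0, 0.015], "spin": 0}, {"translation": [0, 0, 0], "spin": 0}])

```text
time: 17.35
tool_pos: [0.609, -0.2046, 0.1211]
tcp_rot: [0.199, -3.13, -0.004]
wrist_force: [-0.7, -0.1, -0.5]
width: 0.401
```

```bash
python3 - <<'E'
from h import *
g=cv2.cvtColor(cv2.imread('pics/top6.png'),cv2.COLOR_BGR2GRAY).astype(np.float32)
r=np.radians(7.2);u=np.array([np.cos(r),np.sin(r)]);v=np.array([-u[1],u[0]]);c=np.array([.5918,-.0757])
def prof(z,along,across,w):
    s=np.arange(-75,76,3)/1000;o=np.linspace(-w,w,9)+0
    P=c+s[:,None,None]*along+o[None,:,None]*across
    X=np.concatenate([P,np.full(P.shape[:2]+(1,),z)],2)
    uv=proj('top',X).reshape(len(s),9,2).astype(np.float32)
    return s,cv2.remap(g,uv[...,0],uv[...,1],cv2.INTER_LINEAR).mean(1)
s,a=prof(.058,u,v,.008);_,b=prof(.058,v,u,.035)
for x,p,q in zip(s,a,b): print(int(round(x*1000)),int(p),int(q),end=' | ')
E
```

```text
-75 141 69 | -72 142 66 | -69 137 73 | -66 125 83 | -63 125 89 | -60 125 102 | -57 99 113 | -54 76 119 | -51 83 123 | -48 103 126 | -45 113 130 | -42 102 136 | -39 95 139 | -36 104 141 | -33 96 141 | -30 93 141 | -27 98 137 | -24 89 126 | -21 98 116 | -18 100 110 | -15 94 101 | -12 103 95 | -9 93 93 | -6 90 93 | -3 95 93 | 0 87 94 | 3 99 96 | 6 101 97 | 9 94 98 | 12 102 103 | 15 93 112 | 18 90 110 | 21 96 99 | 24 88 81 | 27 98 73 | 30 98 100 | 33 93 127 | 36 101 124 | 39 92 117 | 42 94 130 | 45 113 139 | 48 114 141 | 51 110 141 | 54 121 141 | 57 138 141 | 60 146 141 | 63 146 141 | 66 145 141 | 69 145 140 | 72 147 141 | 75 147 141 |
```

The cap is centred in the tray within about 1 mm both ways: the slot borders sit at ±45 mm along the tray and the cap edges at about +20 and −22 mm across it. Now the handle.

Request:
play_rows(series=[{"translation": [-0.0015, -0.0035, 0.015], "spin": 0}, {"translation": [0, 0, 0.012], "spin": 0}, {"translation": [0, 0, 0.007], "spin": 0}, {"translation": [0, 0, 0], "spin": 0}, {"translation": [0, 0, 0], "spin": 0}])

```text
time: 17.85
tool_pos: [0.6131, -0.2102, 0.0901]
tcp_rot: [0.197, -3.135, -0.0]
wrist_force: [-0.3, 0.3, 0.2]
width: 0.403
```

```bash
python3 -c "
from h import *
go(.6111,-.2084,.084,97.2)
s=bot.read_camera('scene')
cv2.imwrite('pics/s7.png',cv2.resize(s[340:480,190:370],None,fx=4,fy=4,interpolation=cv2.INTER_CUBIC))"
```

```text
t17.85 tcp [ 0.6131 -0.2102  0.0901] yaw 97.2 spin -0.00 shift [0.0018 0.0021 0.0061] pre-spin [0.0018 0.0021 0.0061] F [-0.3  0.3  0.2] w 0.403 tilt [-0.  0.] q6 -2.07
```

View pics/s7.png

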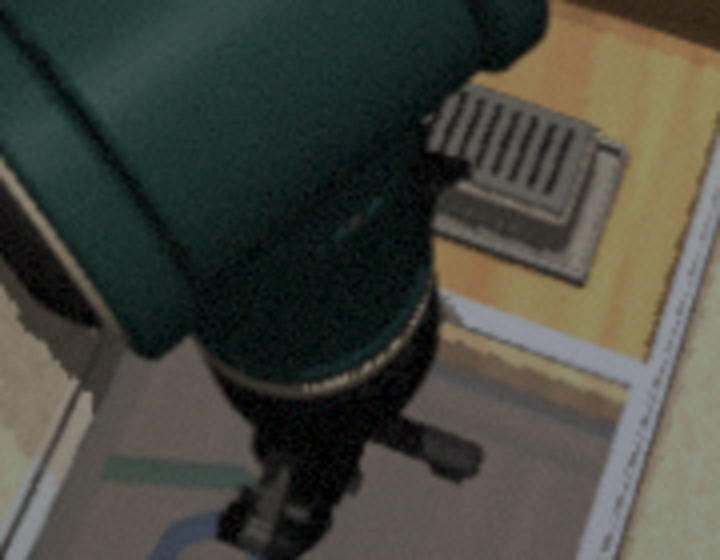

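The gripper straddles the bar, whose right end is at (460,455), and the near finger is on the −y side. The tub sits square in the tray. Lower 5 mm and close.

Request:
play_rows(series=[{"translation": [0.001, 0.002, 0.0045], "spin": 0}, {"translation": [0, 0, 0], "spin": 0}, {"translation": [0, 0, 0], "spin": 0}])

```text
time: 18.2
tool_pos: [0.6118, -0.2082, 0.0859]
tcp_rot: [-0.197, 3.135, -0.0]
wrist_force: [0.5, -0.3, -0.3]
width: 0.399
```

Request:
play_rows(series=[{"translation": [0, 0, 0], "spin": 0}, {"translation": [0, 0, 0], "spin": 0}, {"translation": [0, 0, 0], "spin": 0}, {"translation": [0, 0, 0], "spin": 0}, {"translation": [0, 0, 0], "spin": 0}], jaw=-1, force=20)

```text
time: 18.7
tool_pos: [0.612, -0.2083, 0.0861]
tcp_rot: [-0.197, 3.135, -0.0]
wrist_force: [0.1, 0.8, 2.3]
width: 0.133
```

Bar gripped at 11.3 mm. Slide.

Request:
play_rows(series=[{"translation": [0, 0.005, 0], "spin": 0}, {"translation": [0, 0.01, 0], "spin": 0}, {"translation": [0, 0.01, 0], "spin": 0}, {"translation": [0, 0.01, 0], "spin": 0}, {"translation": [0, 0.01, 0], "spin": 0}])

```text
time: 19.2
tool_pos: [0.6062, -0.1627, 0.0861]
tcp_rot: [-0.198, 3.135, -0.0]
wrist_force: [-0.3, -2.9, 3.1]
width: 0.133
```

Request:
play_rows(series=[{"translation": [0, 0.01, 0], "spin": 0}, {"translation": [0, 0.01, 0], "spin": 0}, {"translation": [0, 0.01, 0], "spin": 0}, {"translation": [0, 0.01, 0], "spin": 0}, {"translation": [0, 0.01, 0], "spin": 0}])

```text
time: 19.7
tool_pos: [0.5998, -0.1132, 0.0861]
tcp_rot: [0.198, -3.135, 0.0]
wrist_force: [-1.5, -3.3, 5.2]
width: 0.13
```

```bash
python3 -c "
from h import *
go(.5893,-.0416,.086,97.2)"
```

```text
t19.70 tcp [ 0.5998 -0.1132  0.0861] yaw 97.2 spin 0.00 shift [0.0014 0.0724 0.    ] pre-spin [0.0014 0.0724 0.    ] F [-1.5 -3.3  5.2] w 0.130 tilt [-0. -0.] q6 -1.92
```

Request:
play_rows(series=[{"translation": [0, 0.01, 0], "spin": 0}, {"translation": [0, 0.01, 0], "spin": 0}, {"translation": [0, 0.01, 0], "spin": 0}, {"translation": [0, 0.01, 0], "spin": 0}, {"translation": [0, 0.008, 0], "spin": 0}])

```text
time: 20.2
tool_pos: [0.5936, -0.0654, 0.086]
tcp_rot: [0.198, -3.135, -0.0]
wrist_force: [-3.4, -2.8, 5.6]
width: 0.135
```

Request:
play_rows(series=[{"translation": [0, 0.005, 0], "spin": 0}, {"translation": [0, 0.003, 0], "spin": 0}, {"translation": [0, 0.002, 0], "spin": 0}, {"translation": [0, 0.002, 0], "spin": 0}, {"translation": [0, 0.002, 0], "spin": 0}])

```text
time: 20.7
tool_pos: [0.5919, -0.0519, 0.086]
tcp_rot: [0.198, -3.135, -0.0]
wrist_force: [-2.7, -2.9, 5.9]
width: 0.13
```

Request:
play_rows(series=[{"translation": [0, 0.002, 0], "spin": 0}, {"translation": [0, 0.002, 0], "spin": 0}])

```text
time: 20.9
tool_pos: [0.5914, -0.0479, 0.086]
tcp_rot: [0.197, -3.135, -0.0]
wrist_force: [-2.2, -2.8, 5.6]
width: 0.135
```

Request:
play_rows(series=[{"translation": [0, 0.002, 0], "spin": 0}, {"translation": [0, 0.002, 0], "spin": 0}])

```text
time: 21.1
tool_pos: [0.5908, -0.0439, 0.086]
tcp_rot: [0.197, -3.135, -0.0]
wrist_force: [-2.1, -2.7, 6.1]
width: 0.132
```

Request:
play_rows(series=[{"translation": [0, 0.0015, 0], "spin": 0}, {"translation": [0, 0.0015, 0], "spin": 0}])

```text
time: 21.3
tool_pos: [0.5908, -0.0431, 0.0861]
tcp_rot: [-0.2, 3.135, -0.006]
wrist_force: [-1.8, -12.5, 3.4]
width: 0.129
```

Request:
play_rows(series=[{"translation": [0, 0.0015, 0], "spin": 0}, {"translation": [0, 0, 0], "spin": 0}])

```text
time: 21.5
tool_pos: [0.5908, -0.0431, 0.0861]
tcp_rot: [-0.199, 3.135, -0.009]
wrist_force: [-0.7, -13.8, 4.1]
width: 0.128
```

Request:
play_rows(series=[{"translation": [0, 0.0015, 0], "spin": 0}, {"translation": [0, 0, 0], "spin": 0}])

```text
time: 21.7
tool_pos: [0.5908, -0.043, 0.086]
tcp_rot: [-0.2, 3.135, -0.012]
wrist_force: [-0.6, -17.4, 2.6]
width: 0.129
```

The lid is at the stop (force rose to 17 N, position steady). Release, lift and move clear.

Request:
play_rows(series=[{"translation": [0, 0, 0], "spin": 0}, {"translation": [0, 0, 0], "spin": 0}, {"translation": [0, 0, 0], "spin": 0}, {"translation": [0, 0, 0], "spin": 0}, {"translation": [0, 0, 0], "spin": 0}], jaw=-0.1)

```text
time: 22.2
tool_pos: [0.5903, -0.038, 0.0855]
tcp_rot: [0.198, -3.135, -0.001]
wrist_force: [0.3, 0.5, -0.1]
width: 0.449
```

Request:
play_rows(series=[{"translation": [0, -0.003, 0], "spin": 0}, {"translation": [0, 0, -0.01], "spin": 0}, {"translation": [0, 0, -0.03], "spin": 0}, {"translation": [0, 0, -0.04], "spin": 0}, {"translation": [0, 0, -0.04], "spin": 0}])

```text
time: 22.7
tool_pos: [0.5904, -0.0416, 0.2073]
tcp_rot: [0.197, -3.135, -0.0]
wrist_force: [0.9, -1.0, -0.4]
width: 0.45
```

Request:
play_rows(series=[{"translation": [0.01, 0.04, -0.01], "spin": 0}, {"translation": [0.01, 0.045, 0], "spin": 0}, {"translation": [0.01, 0.045, 0], "spin": 0}, {"translation": [0.01, 0.045, 0], "spin": 0}, {"translation": [0.01, 0.045, 0], "spin": 0}])

```text
time: 23.2
tool_pos: [0.5131, 0.1718, 0.2171]
tcp_rot: [-0.196, 3.134, 0.001]
wrist_force: [0.7, 0.3, 0.6]
width: 0.447
```

Request:
play_rows(series=[{"translation": [0.01, 0.04, 0], "spin": 0}, {"translation": [0.01, 0.02, 0], "spin": 0}, {"translation": [0, 0, 0], "spin": 0}, {"translation": [0, 0, 0], "spin": 0}])

```text
time: 23.6
tool_pos: [0.4864, 0.2275, 0.2165]
tcp_rot: [-0.199, 3.134, -0.0]
wrist_force: [-0.0, -0.8, 0.2]
width: 0.451
```

```bash
python3 -c "
from h import *
go(.5,.2,.2,97.2)
t=bot.read_camera('top');s=bot.read_camera('scene')
cv2.imwrite('pics/s8.png',np.hstack([cv2.resize(t[140:320,360:560],(400,360),interpolation=cv2.INTER_CUBIC),cv2.resize(s[270:450,200:400],(400,360),interpolation=cv2.INTER_CUBIC)]))"
```

```text
t23.60 tcp [0.4864 0.2275 0.2165] yaw 97.3 spin 0.02 shift [-0.0101 -0.029   0.0165] pre-spin [-0.01   -0.0291  0.0165] F [-0.  -0.8  0.2] w 0.451 tilt [ 0.001 -0.   ] q6 -1.31
```

View pics/s8.png

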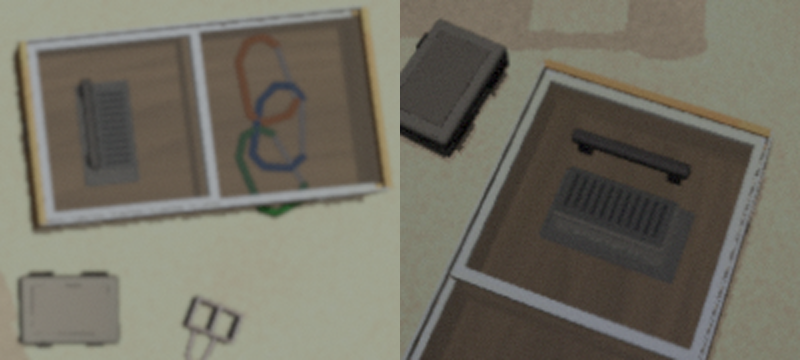

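The lid is fully shut: its leading edge meets the end frame in both views. The tub stands square in the tray beneath it, and the battery case and belay device have not moved. Handing in.

```bash
python3 -c "
from h import *
print(bot.finish_job())"
```

```text
the job is handed in; nothing more can be done
None
```

The job is done and handed in at about 24 s of the 67 s allowed; no verdict came back.

- **Tray:** I took the one farthest to the robot's right (y = 0.390 m), set it down on the floor of the open half at first contact, and let go. It lay flat and square to the box, at yaw 7.2°.
- **Tub:** I stood it in the tray, also released at contact. The top view put the cap within about 1 mm of the tray's centre both ways.
- **Lid:** I slid it shut by the bar until it met the stop and the push rose to 17 N. The last pictures show its leading edge against the end frame.
- **Other gear:** The battery case and belay device look unmoved in the last picture. The headlamp was outside that crop, but the arm never went near it.

**Checks that disagreed:**
- **Centring:** A scene-view reading before placing implied the tub was about 4 mm off along the tray, while the top view implied it was centred; I aimed for a middle value. An early check from the cap's slots then read −4 mm, but its mask was clipped, and the later brightness profile gave the 1 mm figure.
- **Fingertip contact:** The fingertips touched the shelf or floor at about 6 N while gripping and setting down the tray.

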